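Check the hand brake of a pottery ware trolley

ROBOT

A 7-joint arm with a two-finger parallel gripper is mounted at the origin on the work surface. World frame = base frame: x ahead of the robot, y to its left, z up, the work surface at z = 0. Lengths are in mm, angles in degrees, forces in N, time in s.
With the tool pointing down it reaches from about 400 to 850 mm from the base axis. Payload 4.4 kg.
Tool frame: the origin (TCP) lies between the finger pads, 19 mm behind the fingertips; this is the grasp point; z points along the fingers, y is the line along which they close (so a half turn about z gives the same grasp; the last joint's range is limited). The gripper opens to 94 mm and grips with 3 to 60 N. Pads are 16 mm wide; open, the fingers measure 119 mm over their backs; the gripper's body (75 mm by 177 mm) begins 78 mm behind the grasp point.
Start: joints at [64.355, 36.005, 2.206, 86.941, -1.547, 57.084, -1.146], TCP at [242.213, -603.201, 224.278] pointing down, gripper open.
Joint ranges: [-175.42, 175.42], [-21.48, 121.26], [-71.46, 75.88], [10.55, 141.38], [-63.04, 243.04], [13.31, 113.54], [-168.57, 168.57]. Speed limits (degrees/s): [147.25, 147.25, 180, 180, 180, 180, 180].

INTERFACE

Orientations are given as a 3x3 rotation matrix whose columns are the frame's x, y, z axes.
In Python, from plant import manip gives the robot as it stands.
- The arm moves only by the shell command python3 -m jog 'ROWS' [FORCE]. ROWS is JSON, a list of rows, each an object of numbers: "wx", "wy", "wz": the turn, a rotation vector about the tool's x, y, z in units of 6 degrees (1.0 is 6 degrees); "dx", "dy", "dz": the shift along the tool's x, y, z in units of 30 mm (1.0 is 30 mm); "gripper": the opening, from 0 (shut) to 1 (fully open). In form: [{"wx": .., "wy": .., "wz": .., "dx": .., "dy": .., "dz": .., "gripper": ..}, ...]. A call has 1 to 8 rows; each row shifts and turns the commanded pose from where the row before left it, along the tool's axes as they then stand; what a row does not reach is not made up. A row lasts 1/12 s, in which the tool goes at most 41.7 mm and 7.16 degrees, less where a joint would pass 70% of its speed; a pose out of reach is approached as far as the arm can. A call is refused whole if a number of a shift passes 1 or a number of a turn 1, either way. A call with a gripper value outside its range is refused whole. The fingers move at their own pace and stop on an object; FORCE is the grip in N (left out, the last holds). Time passes only in rows, so rows that do not move let the fingers close. It gives the time, the measured TCP pose, the force, the opening and the grip force at its end, in the units of the state.
- manip.sense(): the state, without advancing time (a new reading comes with each control period).
- manip.snapshot(name): name is "scene" or "side" or "wrist"; returns the picture (384x512x3 uint8, red, green, blue); there is no depth.
- manip.camera_params(name): a dict with "fx", "fy", "cx", "cy" (pixels), "extrinsics" (4x4, takes a point from camera to world coordinates). Camera axes: x right, y up, looking along -z (the intrinsics and any distortion apply to the point x, -y, -z); pixel columns grow to the right and rows downward; lengths in mm; the calibration is good to about 2 mm. A picture is of the moment at which its call begins: read the wrist's pose just before it. camera_params takes no time and is no camera call; for the wrist camera it gives the pose at the moment of the call.
- manip.job_done(): hands the job in; it is judged then, once.
Trained networks look in the newest picture that a camera, given by its name, has taken for a name from the list of things; names that differ only in an ending like _2 or _b are one class to them, and where a whole thing is asked for, a point or a joint stands for the part that bears it (a point fixed in the world has none). Each returns a list of dicts, best first, with "conf" (0 to 1); they miss things now and then, are a little off and sometimes report something else, mostly with a low value. They report only what shows in the picture. A call takes as long as a camera call.
- manip.boxes_of(camera, label): "xyz" ([x, y, z] in mm, in world coordinates, good to about 4 mm: the middle of the surface that is visible of it).
- manip.pinpoint(camera, label): "xyz" ([x, y, z] in mm, in world coordinates, good to about 4 mm: a listed point, or the origin of a listed thing).
The state is a dict: "clock": time; "joints": joint angles; "dq": joint speeds; "tau": joint torques, N m; "ee_pos": TCP position; "tool_rot": TCP orientation; "wrist_force": force on the tool from outside, world axes, zero at the start; "wrist_torque": the same for the moment, N m; "finger_gap": finger opening in mm; "gripper_force": force on a finger pad.
Only numpy, scipy, OpenCV 4.12 (cv2) and the standard library are available. Lean on these libraries where they do the work, as an engineer would, in place of code of your own. Each camera call takes 0.05 s, during which the arm holds its last target. There are 200 camera calls.

TASK

Check the hand brake of the ware trolley parked at the bench: with the backs of the fingers press the long brake lever on the right in towards the push bar until it stops firmly, short of the bar, keep it there for a second, let it come all the way back out, then press it in to its stop again and finish while still holding it there firmly, so that I can look at the gap. Do not take the lever between the fingers, and do not use force enough to bend it. Keep off the push bar, leave the short castor lever on the left alone, and do not lift or shift any of the pots and tools standing about.

Things in the scene. Friction and masses are not known exactly. Their poses are not given: they have to be found in the camera images.
- trolley: Two-deck ware trolley, grey steel tube and plank decks, 0.5 m wide, fixed on the floor beyond the bench (bench edge at x = 0.42). Origin: at bench-top height, straight below the middle of its push bar. x: from the bar along the trolley, away from the robot; y: left along the bar; z up. Upper deck starts at x = 110 mm, 30 mm above the origin; nothing on it is over 140 mm above the origin.
- push_bar: Level 27 mm tube along the trolley's y, 416 mm long, ends bent down, with black rubber grips 39 mm in diameter (75 to 205 mm from the middle). Fixed. Origin: middle of the bar, on its axis, 200 mm above the bench top; axes as the trolley's. The brake cylinder and black reservoir just right of the middle reach 34 mm above and 60 mm beyond the bar's axis.
- brake_lever (a joint): Brake lever angle, rad: 0 out (rest), grows as pressed to the bar. Upright pivot, 48 mm beyond (+x) and 60 mm right (-y) of the bar's middle; the lever runs outward (-y) on the bar's far side. A spring brings it back: 3 to 4 N at mid-blade when out, about 6 N just before the stop. Firm stop at 0.24, with the blade some 25 mm short of the grip.
- brake_blade: Straight aluminium blade of the long brake lever: 10 mm thick (x), 112 long (y), 17 high (z), 19 mm ball at its outer (-y) end. Origin: mid-blade centre, 200 mm above the bench top; pivot at (-40, +90, 0) mm. x: away from the bar; press the outer face (x = +5 mm) to -x, 22 mm at mid-blade. Axes are the trolley's when out. Free space: 60 mm below, 50 mm beyond the outer face.
- castor_lever (a joint): Castor steering lever angle, rad: 0 at rest, grows as pressed to the bar (to 0.25). Short round lever, 65 mm long, on the left half of the bar, far side. To be left alone.
- castor_tip (a point): Outer end of the short castor lever, at its centre, 54 mm beyond the bar's axis and 127 mm left of the bar's middle.
- mug: Bisque mug, 80 mm across, 85 mm high, handle to its +y, on the trolley's upper deck near the brake lever. Origin: centre of its underside.
- bowl: Bisque bowl, 124 mm across, 55 mm high, on the bench, left. Origin: centre of its underside.
- glaze_jar: White glaze jar with a black cap, 68 mm across, 105 mm high, on the upper deck. Origin: centre of its underside.
- kiln_prop: Tubular kiln prop, 48 mm across, 75 mm high, on the upper deck. Origin: centre of its underside.
- spanner: Steel spanner lying on the bench in front of the trolley. Origin: underside, near its middle; x along it.
- screwdriver: Screwdriver with a black handle lying on the bench. Origin: underside, near its middle; x along it.
- glaze_brush: Wooden glaze brush lying on the bench. Origin: underside, near its middle; x along it.

How it is judged (in metres and radians):
On the way, in this order (a step that is already met when the one before it is completed fails the run):
1. the brake lever is pressed in to its stop with the backs of the fingers and kept there (value of joint brake_lever above 0.232 rad and contact force between the fingers and brake_blade above 4 N and x of the grasp point in the frame of brake_blade above 0.003 m), for 0.7 s.
2. the lever has come all the way back out (value of joint brake_lever below 0.03 rad), for 0.1 s.
3. the lever is pressed in to its stop again (all of step 1), for 0.3 s.
At the end, for the whole second after the job is handed in: Brake lever held still at its stop (above 0.232 of 0.24 rad) by fingers pressing its outer face with over 4 N, TCP over 3 mm outside the blade's centre; castor lever out (below 0.05 rad); push bar not touched (under 2 N); every pot and tool within 20 mm of its start (all of step 3 and velocity of joint brake_lever below 0.05 rad/s and value of joint castor_lever below 0.05 rad and contact force between the fingers and push_bar below 2 N and distance of each of mug, bowl, glaze_jar, kiln_prop, spanner, screwdriver, glaze_brush from where it was at the start of the episode below 0.02 m); the arm keeps its last pose, push and grip.
It fails at once if the brake lever is forced (more than 50 N) (contact force between anything else and brake_blade above 50 N).
It fails at once if the lever is taken between the fingers (x of the grasp point in the frame of brake_blade between -0.003 and 0.003 m and y of the grasp point in the frame of brake_blade between -0.065 and 0.065 m and z of the grasp point in the frame of brake_blade between -0.016 and 0.016 m).
It fails at once if the castor lever is pressed (value of joint castor_lever above 0.06 rad).
It fails at once if the push bar is gripped or leaned on (more than 8 N) (contact force between any of the fingers, the arm and push_bar above 8 N).
It fails at once if a pot or tool is shifted by more than 25 mm or lifted (distance of any of mug, bowl, glaze_jar, kiln_prop, spanner, screwdriver, glaze_brush from where it was at the start of the episode above 0.025 m).
It also fails if it takes over 51 s, if anything falls off the work surface, if the arm or the gripper's body presses on something with over 40 N, if the wrist force passes 120 N, or if a joint passes its speed limit or range.

## Working session

There is one attempt and no reset: what is moved stays moved. The work goes in short steps, Python scripts to look and compute and a shell command to move; the robot and the scene stay as the last step left them, time stands still between calls to the robot, and variables do not carry over. Pictures are saved under pics/ and viewed, at most 10 in all, crops included, and the job is handed in when it is done.

```bash
mkdir -p pics; python3 - <<'E'
from plant import manip
import cv2, numpy as np
s=manip.sense(); print({k:np.round(v,2).tolist() for k,v in s.items()})
ims=[]
for c in("scene","side"):
    im=manip.snapshot(c); cv2.imwrite(f"pics/{c}0.png",im[:,:,::-1]); 
    for l in("brake_blade","push_bar","trolley","mug","castor_tip","glaze_jar"):
        r=manip.pinpoint(c,l)
        print(c,l,[(np.round(d["xyz"]).tolist(),round(d["conf"],2)) for d in r[:2]])
    p=manip.camera_params(c); print(np.round(p["extrinsics"],3).tolist(),p["fx"])
E
```

```text
{'clock': 0.0, 'joints': [64.35, 36.06, 2.2, 86.99, -1.55, 57.08, -1.15], 'dq': [-0.06, -0.04, 0.07, -0.01, -0.02, 0.09, 0.05], 'tau': [0.0, -54.97, 1.14, -18.66, -0.05, 0.02, 0.0], 'ee_pos': [242.01, -602.59, 223.38], 'tool_rot': [[0.93, 0.37, -0.0], [0.37, -0.93, 0.0], [-0.0, -0.0, -1.0]], 'wrist_force': [-0.31, 0.73, 0.09], 'wrist_torque': [0.02, 0.02, -0.0], 'gripper_force': 0.0, 'finger_gap': 94.14}
scene brake_blade [([568.0, -109.0, 201.0], 0.43)]
scene push_bar [([506.0, 50.0, 202.0], 0.84)]
scene trolley []
scene mug [([678.0, -114.0, 31.0], 0.68)]
scene castor_tip [([578.0, 168.0, 199.0], 0.48)]
scene glaze_jar [([716.0, 32.0, 28.0], 0.86), ([719.0, 172.0, 28.0], 0.5)]
[[-0.835, -0.342, 0.431, 1152.46], [0.55, -0.494, 0.674, 941.483], [-0.017, 0.799, 0.6, 1023.033], [0.0, 0.0, 0.0, 1.0]] 419.0375558392642
side brake_blade [([579.0, 171.0, 204.0], 0.22)]
side push_bar [([510.0, 47.0, 199.0], 0.9)]
side trolley [([506.0, 55.0, 2.0], 0.96)]
side mug [([676.0, -118.0, 29.0], 0.6)]
side castor_tip [([580.0, 173.0, 202.0], 0.64), ([505.0, 53.0, -2.0], 0.61)]
side glaze_jar [([716.0, 29.0, 26.0], 0.85)]
[[-0.995, 0.053, -0.085, 417.648], [-0.1, -0.615, 0.782, 931.109], [-0.011, 0.786, 0.618, 933.294], [0.0, 0.0, 0.0, 1.0]] 403.37282895613794
```

View pics/scene0.png

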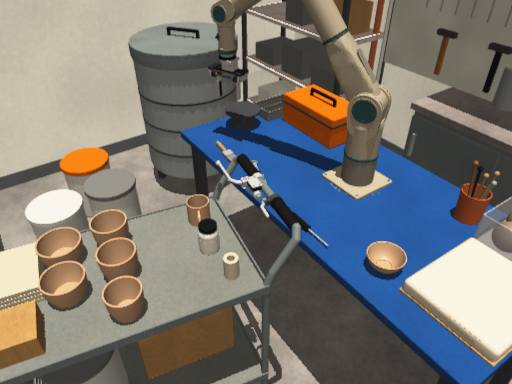

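View pics/side0.png

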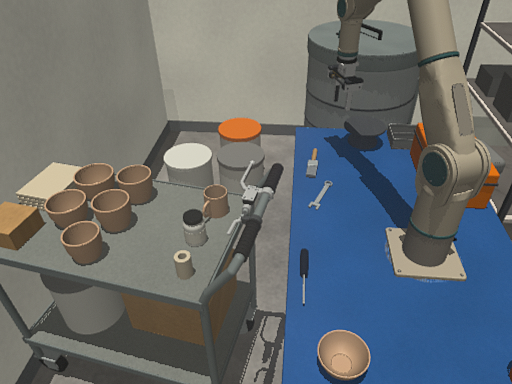

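The pictures show the lever on the far side of the bar (side view, tip near (248,165)). The castor tip and bar put the trolley's yaw at about -8°. That predicts the blade near (574,-110,200), which matches the network's result. First I raise the arm, turn the closing axis along the trolley's x and shut the fingers.

```bash
python3 -m jog '[{"wz":-1,"dz":-0.4,"gripper":0},{"wz":-1,"dz":-0.4,"gripper":0},{"wz":-1,"dz":-0.4,"gripper":0},{"wz":-1,"dz":-0.4,"gripper":0},{"wz":-1,"dz":-0.4,"gripper":0},{"wz":-1,"dz":-0.4,"gripper":0},{"wz":-1,"dz":-0.4,"gripper":0},{"wz":-1,"dz":-0.4,"gripper":0}]' 10; python3 -m jog '[{"wz":-1,"dz":-0.3,"gripper":0},{"wz":-1,"dz":-0.3,"gripper":0},{"gripper":0}]'
cat > h.py <<'E'
from plant import manip
import numpy as np
O=np.array([507.,50.,0]);yaw=np.radians(-7.8)
def R(y=None):
    y=yaw if y is None else y
    return np.array([[np.cos(y),-np.sin(y),0],[np.sin(y),np.cos(y),0],[0,0,1]])
def t2w(p): return O+R()@np.array(p,float)
def delta(target):
    s=manip.sense();T=np.array(s["tool_rot"]);p=np.array(s["ee_pos"])
    print("t",s["clock"],"tcp",np.round(p,1),"trolley",np.round(R().T@(p-O),1),"F",np.round(s["wrist_force"],1),"gap",s["finger_gap"])
    print("yangle",np.degrees(np.arctan2(T[1,1],T[0,1])), "z",T[:,2])
    print("target",target,"units",np.round(T.T@(target-p)/30,2))
E
python3 - <<'E'
from h import *
import cv2
for c in("scene","side"):
    manip.snapshot(c)
    for l in("brake_blade","brake_lever","push_bar","castor_tip","trolley"):
        print(c,l,[(np.round(d["xyz"]).tolist(),round(d["conf"],2)) for d in manip.pinpoint(c,l)[:2]])
delta(t2w([88+36,-150,310]))
E
```

```text
scene brake_blade [([311.0, -270.0, 2.0], 0.73), ([563.0, -108.0, 199.0], 0.66)]$[0]: bad value
$[0]: bad value
Traceback (most recent call last):
ValueError: it knows: bowl, brake_blade, castor_tip, glaze_brush, glaze_jar, kiln_prop, mug, push_bar, screwdriver, spanner, trolley
```

```bash
python3 -m jog '[{"wx":0,"wy":0,"wz":-1,"dx":0,"dy":0,"dz":-0.4,"gripper":0}]' 10; python3 -m jog --help | head -20; python3 - <<'E'
from h import *
for c in("scene","side"):
    manip.snapshot(c)
    for l in("brake_blade","push_bar","castor_tip","trolley"):
        print(c,l,[(np.round(d["xyz"]).tolist(),round(d["conf"],2)) for d in manip.pinpoint(c,l)[:2]])
delta(t2w([88+36,-150,310]))
E
```

```text
clock: 0.88
ee_pos: [241.8, -601.7, 234.2]
tool_rot: [[0.884, 0.468, -0.002], [0.468, -0.884, 0.004], [0.0, -0.005, -1.0]]
wrist_force: [-0.7, 0.5, -0.2]
finger_gap: 90.3
gripper_force: 0.0
scene brake_blade [([569.0, -110.0, 200.0], 0.67)]
scene push_bar [([508.0, 50.0, 203.0], 0.88)]
scene castor_tip [([581.0, 168.0, 205.0], 0.65)]
scene trolley []
side brake_blade [([565.0, -110.0, 204.0], 0.54)]
side push_bar [([506.0, 49.0, 197.0], 0.57)]
side castor_tip [([580.0, 171.0, 203.0], 0.64)]
side trolley [([505.0, 54.0, 1.0], 0.93)]
t 1.3833 tcp [ 242.2 -603.   235.9] trolley [-173.8 -682.9  235.9] F [ 0.2 -1.  -0.1] gap 50.73961811050136
yangle -62.15869477332217 z [-2.59995541e-04  5.49261232e-04 -9.99999815e-01]
target [ 609.49539635 -115.44090705  310.        ] units [18.42 -8.65 -2.47]invalid input: not JSON, or not a number
```

```bash
sed -i 's/507.,50.,0/506.5,50.5,0/;s/-7.8/-9.2/' h.py
python3 -m jog '[{"wx":0,"wy":0,"wz":-1,"dx":1,"dy":0,"dz":-0.4,"gripper":0},{"wx":0,"wy":0,"wz":-1,"dx":1,"dy":0,"dz":-0.4,"gripper":0},{"wx":0,"wy":0,"wz":-1,"dx":1,"dy":0,"dz":-0.4,"gripper":0},{"wx":0,"wy":0,"wz":-1,"dx":1,"dy":0,"dz":-0.4,"gripper":0},{"wx":0,"wy":0,"wz":-1,"dx":1,"dy":0,"dz":-0.4,"gripper":0},{"wx":0,"wy":0,"wz":-1,"dx":1,"dy":0,"dz":-0.4,"gripper":0},{"wx":0,"wy":0,"wz":-1,"dx":1,"dy":0,"dz":0,"gripper":0},{"wx":0,"wy":0,"wz":-1,"dx":1,"dy":0,"dz":0,"gripper":0}]'
python3 -m jog '[{"wx":0,"wy":0,"wz":-0.83,"dx":0,"dy":0,"dz":0,"gripper":0},{"wx":0,"wy":0,"wz":0,"dx":0,"dy":0,"dz":0,"gripper":0},{"wx":0,"wy":0,"wz":0,"dx":0,"dy":0,"dz":0,"gripper":0}]' >/dev/null
python3 -c "
from h import *
delta(t2w([88+38,-150,310]))"
```

```text
clock: 2.05
ee_pos: [397.1, -426.5, 309.0]
tool_rot: [[0.239, 0.971, 0.002], [0.971, -0.239, -0.001], [-0.001, 0.002, -1.0]]
wrist_force: [0.1, -0.3, -0.2]
finger_gap: 1.0
gripper_force: 0.0
t 2.3 tcp [ 395.2 -428.2  308.3] trolley [ -33.4 -490.3  308.3] F [-0.3 -1.6 -0.1] gap 0.2537722684622972
yangle -9.322987739019618 z [-2.85653449e-04 -6.70434686e-04 -9.99999734e-01]
target [ 606.89699125 -117.71546941  310.        ] units [11.35  5.29 -0.07]
```

```bash
python3 -m jog '[{"wx":0,"wy":0,"wz":0,"dx":0.9,"dy":0.6,"dz":0,"gripper":0},{"wx":0,"wy":0,"wz":0,"dx":1,"dy":0.7,"dz":0,"gripper":0},{"wx":0,"wy":0,"wz":0,"dx":1,"dy":0.7,"dz":0,"gripper":0},{"wx":0,"wy":0,"wz":0,"dx":1,"dy":0.7,"dz":0,"gripper":0},{"wx":0,"wy":0,"wz":0,"dx":1,"dy":0.7,"dz":0,"gripper":0},{"wx":0,"wy":0,"wz":0,"dx":1,"dy":0.7,"dz":0,"gripper":0},{"wx":0,"wy":0,"wz":0,"dx":1,"dy":0.7,"dz":0,"gripper":0},{"wx":0,"wy":0,"wz":0,"dx":1,"dy":0.4,"dz":0,"gripper":0}]' >/dev/null
python3 -m jog '[{"wx":0,"wy":0,"wz":0,"dx":1,"dy":0.1,"dz":0,"gripper":0},{"wx":0,"wy":0,"wz":0,"dx":1,"dy":0,"dz":0,"gripper":0},{"wx":0,"wy":0,"wz":0,"dx":1,"dy":0,"dz":0,"gripper":0},{"wx":0,"wy":0,"wz":0,"dx":0.4,"dy":0,"dz":0,"gripper":0},{"wx":0,"wy":0,"wz":0,"dx":0,"dy":0,"dz":0,"gripper":0},{"wx":0,"wy":0,"wz":0,"dx":0,"dy":0,"dz":0,"gripper":0},{"wx":0,"wy":0,"wz":0,"dx":0,"dy":0,"dz":0,"gripper":0}]' >/dev/null
python3 - <<'E'
from h import *
import cv2
delta(t2w([88+38,-150,200]))
ims=[]
for c in("wrist","side"):
    im=manip.snapshot(c)[:,:,::-1]; ims.append(im)
    for l in("brake_blade","mug"):
        print(c,l,[(np.round(d["xyz"]).tolist(),round(d["conf"],2)) for d in manip.pinpoint(c,l)[:2]])
cv2.imwrite("pics/a.png",ims[0]); cv2.imwrite("pics/b.png",cv2.resize(ims[1][100:300,130:400],None,fx=2.9,fy=2.9))
# project predicted blade ends in wrist
p=manip.camera_params("wrist");E=np.linalg.inv(p["extrinsics"])
for q in([88,-94,200],[88,-206,200],[48,-60,200],[93,-150,200]):
    c=E@np.append(t2w(q),1);print(q,p["cx"]+p["fx"]*c[0]/-c[2],p["cy"]-p["fy"]*c[1]/-c[2])
E
```

```text
t 3.55 tcp [ 606.  -121.7  308.1] trolley [ 125.7 -154.1  308.1] F [-0.2 -0.2 -0.9] gap 0.6698228414892318
yangle -9.411986878036847 z [-5.76614522e-04 -2.25018008e-03 -9.99997302e-01]
target [ 606.89699125 -117.71546941  200.        ] units [0.15 0.01 3.6 ]
wrist brake_blade [([566.0, -107.0, 203.0], 0.9)]
wrist mug [([675.0, -118.0, 28.0], 0.98)]
side brake_blade [([567.0, -107.0, 202.0], 0.62)]
side mug [([678.0, -116.0, 30.0], 0.97), ([310.0, -274.0, -2.0], 0.38)]
[88, -94, 200] 208.65492900534468 131.30979701830495
[88, -206, 200] 213.27031032069897 248.23890178308687
[48, -60, 200] 159.70908329131743 90.55457444413791
[93, -150, 200] 216.49671938434915 192.8623378823978
```

View pics/a.png

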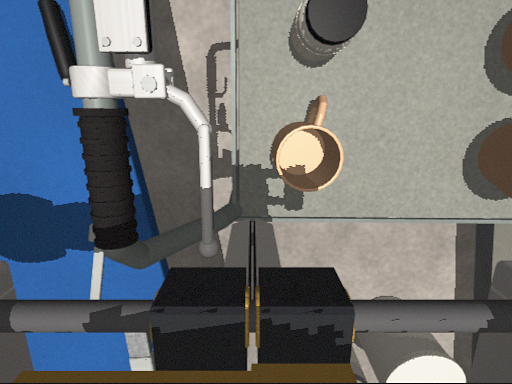

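View pics/b.png

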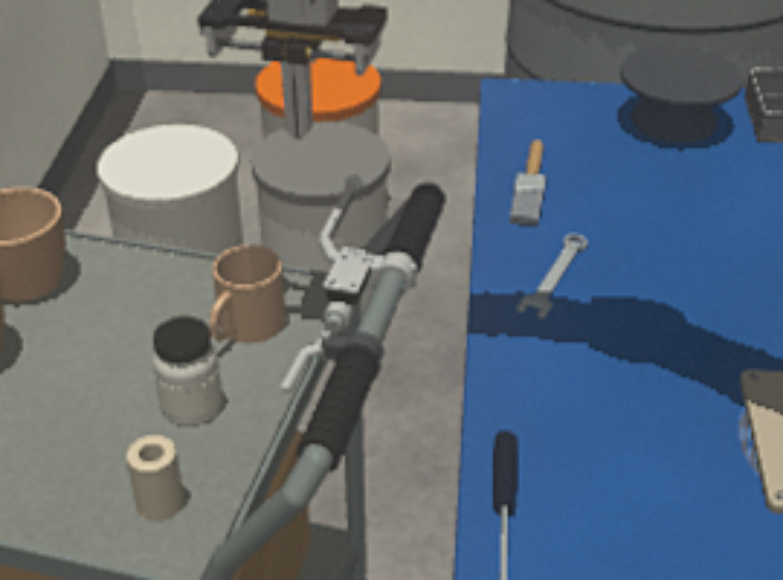

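The wrist picture shows the blade running from (206,130) to the ball at (208,248). It is about 4 mm nearer the bar than I predicted, and the network agrees with (566,-107). That leaves the fingers about 24 mm clear of the outer face, so I go straight down.

```bash
python3 -m jog '[{"wx":0,"wy":0,"wz":0,"dx":0.2,"dy":0,"dz":0.5,"gripper":0},{"wx":0,"wy":0,"wz":0,"dx":0,"dy":0,"dz":0.6,"gripper":0},{"wx":0,"wy":0,"wz":0,"dx":0,"dy":0,"dz":0.6,"gripper":0},{"wx":0,"wy":0,"wz":0,"dx":0,"dy":0,"dz":0.6,"gripper":0},{"wx":0,"wy":0,"wz":0,"dx":0,"dy":0,"dz":0.6,"gripper":0},{"wx":0,"wy":0,"wz":0,"dx":0,"dy":0,"dz":0.6,"gripper":0},{"wx":0,"wy":0,"wz":0,"dx":0,"dy":0,"dz":0,"gripper":0},{"wx":0,"wy":0,"wz":0,"dx":0,"dy":0,"dz":0,"gripper":0}]' >/dev/null
python3 - <<'E'
from h import *
import cv2
delta(t2w([84+15,-150,200]))
im=manip.snapshot("wrist")[:,:,::-1];cv2.imwrite("pics/c.png",im)
print(manip.pinpoint("wrist","brake_blade")[:2])
E
```

```text
t 4.5167 tcp [ 606.9 -112.5  202.8] trolley [ 125.1 -144.8  202.8] F [-0.1  0.3 -0.2] gap 0.5376596665290154
yangle -9.169755042049694 z [-1.71538777e-03  2.66990102e-04 -9.99998493e-01]
target [ 580.24431209 -113.39867734  200.        ] units [-0.17 -0.87  0.09]
[{'xyz': [563.5, -108.9, 202.6], 'conf': 0.63}]
```

View pics/c.png

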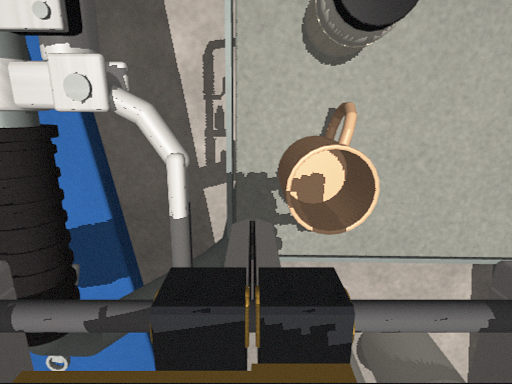

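The wrist view shows the blade's edge at about column 190 and the fingers at column 252, so they are clear and beside it. I close in gently while watching the force.

```bash
python3 -m jog '[{"wx":0,"wy":0,"wz":0,"dx":0,"dy":-0.25,"dz":0.1,"gripper":0},{"wx":0,"wy":0,"wz":0,"dx":0,"dy":-0.25,"dz":0,"gripper":0},{"wx":0,"wy":0,"wz":0,"dx":0,"dy":0,"dz":0,"gripper":0}]'
python3 -m jog '[{"wx":0,"wy":0,"wz":0,"dx":0,"dy":-0.2,"dz":0,"gripper":0},{"wx":0,"wy":0,"wz":0,"dx":0,"dy":0,"dz":0,"gripper":0},{"wx":0,"wy":0,"wz":0,"dx":0,"dy":0,"dz":0,"gripper":0}]'
python3 -m jog '[{"wx":0,"wy":0,"wz":0,"dx":0,"dy":-0.2,"dz":0,"gripper":0},{"wx":0,"wy":0,"wz":0,"dx":0,"dy":0,"dz":0,"gripper":0},{"wx":0,"wy":0,"wz":0,"dx":0,"dy":0,"dz":0,"gripper":0}]'
```

```text
clock: 4.87
ee_pos: [590.8, -109.6, 200.8]
tool_rot: [[0.159, 0.987, -0.001], [0.987, -0.159, -0.0], [-0.0, -0.001, -1.0]]
wrist_force: [-0.4, 0.3, 0.4]
finger_gap: 0.8
gripper_force: 0.0
clock: 5.12
ee_pos: [586.5, -108.9, 200.7]
tool_rot: [[0.159, 0.987, 0.0], [0.987, -0.159, -0.0], [-0.0, 0.0, -1.0]]
wrist_force: [0.5, 0.3, -0.3]
finger_gap: 0.2
gripper_force: 0.0
clock: 5.37
ee_pos: [582.4, -108.5, 200.7]
tool_rot: [[0.159, 0.987, 0.004], [0.987, -0.159, -0.001], [0.0, 0.004, -1.0]]
wrist_force: [5.2, -1.8, -1.5]
finger_gap: 0.3
gripper_force: 2.5
```

```bash
python3 -m jog '[{"wx":0,"wy":0,"wz":0,"dx":0,"dy":-0.15,"dz":0,"gripper":0},{"wx":0,"wy":0,"wz":0,"dx":0,"dy":0,"dz":0,"gripper":0},{"wx":0,"wy":0,"wz":0,"dx":0,"dy":0,"dz":0,"gripper":0}]'
```

```text
clock: 5.62
ee_pos: [578.6, -109.5, 200.8]
tool_rot: [[0.16, 0.987, 0.005], [0.987, -0.16, -0.003], [-0.002, 0.006, -1.0]]
wrist_force: [7.0, -3.9, -2.3]
finger_gap: 0.0
gripper_force: 3.6
```

```bash
python3 -m jog '[{"wx":0,"wy":0,"wz":0,"dx":0,"dy":-0.15,"dz":0,"gripper":0},{"wx":0,"wy":0,"wz":0,"dx":0,"dy":-0.15,"dz":0,"gripper":0},{"wx":0,"wy":0,"wz":0,"dx":0,"dy":0,"dz":0,"gripper":0}]'
python3 -m jog '[{"wx":0,"wy":0,"wz":0,"dx":0,"dy":-0.1,"dz":0,"gripper":0},{"wx":0,"wy":0,"wz":0,"dx":0,"dy":0,"dz":0,"gripper":0}]'
```

```text
clock: 5.87
ee_pos: [570.1, -111.1, 201.1]
tool_rot: [[0.162, 0.987, 0.007], [0.987, -0.162, -0.007], [-0.005, 0.008, -1.0]]
wrist_force: [8.5, -9.4, -4.6]
finger_gap: 0.2
gripper_force: 5.4
clock: 6.03
ee_pos: [567.7, -111.4, 201.2]
tool_rot: [[0.162, 0.987, 0.008], [0.987, -0.162, -0.007], [-0.006, 0.009, -1.0]]
wrist_force: [8.3, -11.3, -5.3]
finger_gap: 0.3
gripper_force: 5.9
```

```bash
python3 -m jog '[{"wx":0,"wy":0,"wz":0,"dx":0,"dy":-0.1,"dz":0,"gripper":0},{"wx":0,"wy":0,"wz":0,"dx":0,"dy":0,"dz":0,"gripper":0}]'
```

```text
clock: 6.2
ee_pos: [564.8, -111.6, 201.2]
tool_rot: [[0.162, 0.987, 0.008], [0.987, -0.162, -0.008], [-0.007, 0.009, -1.0]]
wrist_force: [8.2, -12.6, -3.1]
finger_gap: 0.2
gripper_force: 6.4
```

The growing sideways force is friction, because the blade slides toward -y as it swings. I follow that motion while pressing on.

```bash
python3 -m jog '[{"wx":0,"wy":0,"wz":0,"dx":-0.12,"dy":-0.03,"dz":0,"gripper":0},{"wx":0,"wy":0,"wz":0,"dx":-0.08,"dy":0,"dz":0,"gripper":0},{"wx":0,"wy":0,"wz":0,"dx":0,"dy":0,"dz":0,"gripper":0}]'
python3 -m jog '[{"wx":0,"wy":0,"wz":0,"dx":-0.04,"dy":-0.07,"dz":0,"gripper":0},{"wx":0,"wy":0,"wz":0,"dx":0,"dy":0,"dz":0,"gripper":0}]'
```

```text
clock: 6.45
ee_pos: [563.2, -112.2, 201.2]
tool_rot: [[0.16, 0.987, 0.008], [0.987, -0.16, -0.001], [-0.0, 0.008, -1.0]]
wrist_force: [8.7, -2.9, -2.0]
finger_gap: 0.3
gripper_force: 4.3
clock: 6.62
ee_pos: [563.1, -112.3, 201.4]
tool_rot: [[0.16, 0.987, 0.012], [0.987, -0.16, -0.001], [0.001, 0.012, -1.0]]
wrist_force: [12.2, -2.4, -5.4]
finger_gap: 0.1
gripper_force: 6.0
```

```bash
python3 -m jog '[{"wx":0,"wy":0,"wz":0,"dx":-0.03,"dy":-0.07,"dz":0,"gripper":0},{"wx":0,"wy":0,"wz":0,"dx":0,"dy":0,"dz":0,"gripper":0},{"wx":0,"wy":0,"wz":0,"dx":0,"dy":0,"dz":0,"gripper":0}]'
python3 -m jog '[{"wx":0,"wy":0,"wz":0,"dx":0,"dy":-0.07,"dz":0,"gripper":0},{"wx":0,"wy":0,"wz":0,"dx":0,"dy":0,"dz":0,"gripper":0},{"wx":0,"wy":0,"wz":0,"dx":0,"dy":0,"dz":0,"gripper":0}]'
```

```text
clock: 6.87
ee_pos: [562.9, -112.5, 201.6]
tool_rot: [[0.159, 0.987, 0.016], [0.987, -0.159, -0.0], [0.002, 0.016, -1.0]]
wrist_force: [15.9, -2.9, -7.8]
finger_gap: 0.3
gripper_force: 7.6
clock: 7.12
ee_pos: [562.8, -112.5, 201.8]
tool_rot: [[0.159, 0.987, 0.02], [0.987, -0.159, -0.001], [0.002, 0.02, -1.0]]
wrist_force: [19.4, -2.9, -12.4]
finger_gap: 0.5
gripper_force: 9.5
```

The force rises with no travel, so the lever is at its stop. I hold it and look.

```bash
Z='{"wx":0}'
python3 -m jog '[{"wx":0,"wy":0,"wz":0,"dx":0,"dy":0,"dz":0,"gripper":0},{"wx":0,"wy":0,"wz":0,"dx":0,"dy":0,"dz":0,"gripper":0},{"wx":0,"wy":0,"wz":0,"dx":0,"dy":0,"dz":0,"gripper":0},{"wx":0,"wy":0,"wz":0,"dx":0,"dy":0,"dz":0,"gripper":0},{"wx":0,"wy":0,"wz":0,"dx":0,"dy":0,"dz":0,"gripper":0},{"wx":0,"wy":0,"wz":0,"dx":0,"dy":0,"dz":0,"gripper":0},{"wx":0,"wy":0,"wz":0,"dx":0,"dy":0,"dz":0,"gripper":0},{"wx":0,"wy":0,"wz":0,"dx":0,"dy":0,"dz":0,"gripper":0}]'
python3 -m jog '[{"wx":0,"wy":0,"wz":0,"dx":0,"dy":0,"dz":0,"gripper":0},{"wx":0,"wy":0,"wz":0,"dx":0,"dy":0,"dz":0,"gripper":0},{"wx":0,"wy":0,"wz":0,"dx":0,"dy":0,"dz":0,"gripper":0},{"wx":0,"wy":0,"wz":0,"dx":0,"dy":0,"dz":0,"gripper":0},{"wx":0,"wy":0,"wz":0,"dx":0,"dy":0,"dz":0,"gripper":0},{"wx":0,"wy":0,"wz":0,"dx":0,"dy":0,"dz":0,"gripper":0}]' | head -1
python3 - <<'E'
from h import *
import cv2
delta(t2w([84+40,-146,200]))
a=manip.snapshot("wrist")[:,:,::-1]; b=manip.snapshot("side")[:,:,::-1]
cv2.imwrite("pics/d.png",np.hstack([cv2.resize(a[0:384,0:350],(365,400)),cv2.resize(b[120:260,200:340],(400,400))]))
E
```

```text
clock: 7.78
ee_pos: [562.8, -112.5, 201.8]
tool_rot: [[0.159, 0.987, 0.02], [0.987, -0.159, -0.001], [0.002, 0.02, -1.0]]
wrist_force: [20.4, -4.1, -12.8]
finger_gap: 0.7
gripper_force: 9.5
clock: 8.28
t 8.2833 tcp [ 562.8 -112.5  201.8] trolley [  81.6 -151.9  201.8] F [ 19.5  -2.6 -12.7] gap 0.5262715355494433
yangle -9.161883408306505 z [ 2.01743115e-02 -7.38766181e-04 -9.99796205e-01]
target [ 605.56224347 -113.44716197  200.        ] units [0.19 1.41 0.09]
```

View pics/d.png

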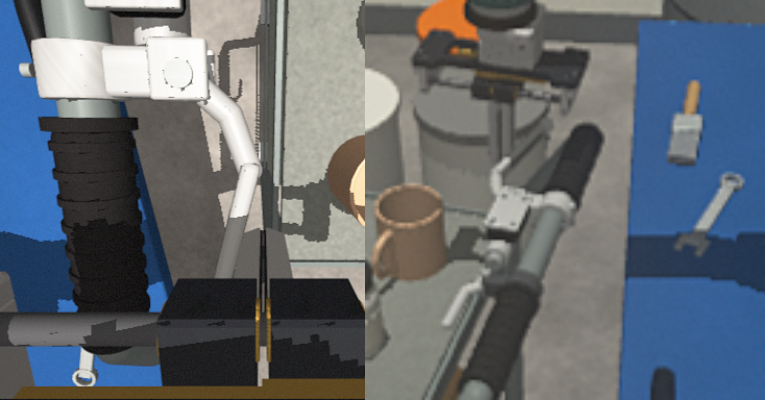

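The picture shows the lever swung in (about 14°), still clear of the grip, with the fingers on its outer face only. Now I release it fully and check.

```bash
python3 -m jog '[{"wx":0,"wy":0,"wz":0,"dx":0.04,"dy":0.2,"dz":0,"gripper":0},{"wx":0,"wy":0,"wz":0,"dx":0.06,"dy":0.25,"dz":0,"gripper":0},{"wx":0,"wy":0,"wz":0,"dx":0.08,"dy":0.25,"dz":0,"gripper":0},{"wx":0,"wy":0,"wz":0,"dx":0.08,"dy":0.25,"dz":0,"gripper":0},{"wx":0,"wy":0,"wz":0,"dx":0.04,"dy":0.25,"dz":0,"gripper":0},{"wx":0,"wy":0,"wz":0,"dx":0,"dy":0.1,"dz":0,"gripper":0},{"wx":0,"wy":0,"wz":0,"dx":0,"dy":0,"dz":0,"gripper":0},{"wx":0,"wy":0,"wz":0,"dx":0,"dy":0,"dz":0,"gripper":0}]'
python3 -m jog '[{"wx":0,"wy":0,"wz":0,"dx":0,"dy":0,"dz":0,"gripper":0},{"wx":0,"wy":0,"wz":0,"dx":0,"dy":0,"dz":0,"gripper":0},{"wx":0,"wy":0,"wz":0,"dx":0,"dy":0,"dz":0,"gripper":0},{"wx":0,"wy":0,"wz":0,"dx":0,"dy":0,"dz":0,"gripper":0}]'
python3 - <<'E'
from h import *
import cv2
a=manip.snapshot("wrist")[:,:,::-1]
cv2.imwrite("pics/e.png",a[0:384,0:350])
E
```

```text
clock: 9.05
ee_pos: [591.9, -109.2, 199.7]
tool_rot: [[0.159, 0.987, -0.003], [0.987, -0.159, -0.0], [-0.0, -0.002, -1.0]]
wrist_force: [0.2, 0.4, -0.8]
finger_gap: 0.6
gripper_force: 0.0
clock: 9.38
ee_pos: [592.7, -109.1, 200.4]
tool_rot: [[0.159, 0.987, -0.0], [0.987, -0.159, -0.0], [-0.0, -0.0, -1.0]]
wrist_force: [0.3, -0.6, 0.5]
finger_gap: 0.4
gripper_force: 0.0
```

View pics/e.png

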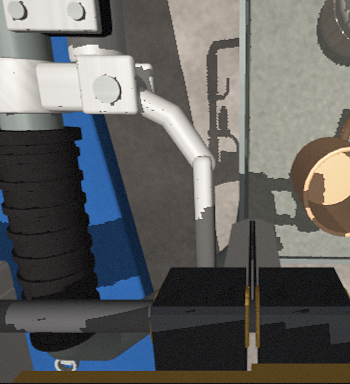

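The lever is straight again (blade at column 205, parallel to the fingers) with zero force. I press it the second time.

```bash
python3 -m jog '[{"wx":0,"wy":0,"wz":0,"dx":0,"dy":-0.2,"dz":0,"gripper":0},{"wx":0,"wy":0,"wz":0,"dx":0,"dy":-0.2,"dz":0,"gripper":0},{"wx":0,"wy":0,"wz":0,"dx":-0.07,"dy":-0.15,"dz":0,"gripper":0},{"wx":0,"wy":0,"wz":0,"dx":-0.07,"dy":-0.15,"dz":0,"gripper":0},{"wx":0,"wy":0,"wz":0,"dx":-0.07,"dy":-0.15,"dz":0,"gripper":0},{"wx":0,"wy":0,"wz":0,"dx":-0.07,"dy":-0.1,"dz":0,"gripper":0},{"wx":0,"wy":0,"wz":0,"dx":0,"dy":0,"dz":0,"gripper":0},{"wx":0,"wy":0,"wz":0,"dx":0,"dy":0,"dz":0,"gripper":0}]'
python3 -m jog '[{"wx":0,"wy":0,"wz":0,"dx":-0.03,"dy":-0.1,"dz":0,"gripper":0},{"wx":0,"wy":0,"wz":0,"dx":0,"dy":0,"dz":0,"gripper":0},{"wx":0,"wy":0,"wz":0,"dx":0,"dy":0,"dz":0,"gripper":0}]'
```

```text
clock: 10.1
ee_pos: [566.1, -112.5, 201.0]
tool_rot: [[0.159, 0.987, 0.007], [0.987, -0.159, 0.0], [0.001, 0.007, -1.0]]
wrist_force: [7.3, -0.4, -3.8]
finger_gap: 0.4
gripper_force: 3.1
clock: 10.35
ee_pos: [563.4, -113.0, 201.1]
tool_rot: [[0.159, 0.987, 0.008], [0.987, -0.159, 0.0], [0.001, 0.008, -1.0]]
wrist_force: [6.6, -0.5, -4.8]
finger_gap: 0.3
gripper_force: 3.3
```

```bash
python3 -m jog '[{"wx":0,"wy":0,"wz":0,"dx":-0.03,"dy":-0.1,"dz":0,"gripper":0},{"wx":0,"wy":0,"wz":0,"dx":0,"dy":-0.05,"dz":0,"gripper":0},{"wx":0,"wy":0,"wz":0,"dx":0,"dy":0,"dz":0,"gripper":0}]'
python3 -m jog '[{"wx":0,"wy":0,"wz":0,"dx":0,"dy":-0.1,"dz":0,"gripper":0},{"wx":0,"wy":0,"wz":0,"dx":0,"dy":0,"dz":0,"gripper":0},{"wx":0,"wy":0,"wz":0,"dx":0,"dy":0,"dz":0,"gripper":0}]'
```

```text
clock: 10.6
ee_pos: [562.6, -113.4, 201.6]
tool_rot: [[0.159, 0.987, 0.016], [0.987, -0.159, -0.0], [0.002, 0.016, -1.0]]
wrist_force: [14.1, -0.8, -8.4]
finger_gap: 0.8
gripper_force: 6.6
clock: 10.85
ee_pos: [562.3, -113.5, 202.0]
tool_rot: [[0.159, 0.987, 0.021], [0.987, -0.159, -0.001], [0.003, 0.021, -1.0]]
wrist_force: [18.8, -2.0, -12.8]
finger_gap: 0.5
gripper_force: 9.2
```

```bash
python3 -m jog '[{"wx":0,"wy":0,"wz":0,"dx":0,"dy":0,"dz":0,"gripper":0},{"wx":0,"wy":0,"wz":0,"dx":0,"dy":0,"dz":0,"gripper":0},{"wx":0,"wy":0,"wz":0,"dx":0,"dy":0,"dz":0,"gripper":0},{"wx":0,"wy":0,"wz":0,"dx":0,"dy":0,"dz":0,"gripper":0},{"wx":0,"wy":0,"wz":0,"dx":0,"dy":0,"dz":0,"gripper":0},{"wx":0,"wy":0,"wz":0,"dx":0,"dy":0,"dz":0,"gripper":0},{"wx":0,"wy":0,"wz":0,"dx":0,"dy":0,"dz":0,"gripper":0},{"wx":0,"wy":0,"wz":0,"dx":0,"dy":0,"dz":0,"gripper":0}]'
python3 -c "
from plant import manip
print(manip.job_done())"
```

```text
clock: 11.52
ee_pos: [562.4, -113.6, 202.0]
tool_rot: [[0.159, 0.987, 0.021], [0.987, -0.159, -0.001], [0.002, 0.021, -1.0]]
wrist_force: [19.5, -3.5, -11.6]
finger_gap: 0.7
gripper_force: 9.1
the job is handed in; nothing more can be done
None
```

I pressed the brake lever to its stop and held it for over a second, let it come all the way out, then pressed it to the stop again; it is still held there with about 20 N. The job is handed in, but the hand-in returned no verdict.

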